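# Shut up the biscuit chest

## Robot

A 7-joint arm with a two-finger parallel gripper is mounted at the origin on the work surface. World frame = base frame: x ahead of the robot, y to its left, z up, the work surface at z = 0. Lengths are in m, angles in rad, forces in N, time in s.
With the tool pointing down it reaches from about 0.425 to 0.875 m from the base axis. Payload 8.4 kg.
Tool frame: the origin (TCP) lies midway between the tips of the shut fingers; the grasp point (between the pads) lies 19 mm behind it (pinch_z is the distance from the TCP to the grasp point, in m); z points along the fingers, y is the line along which they close (so a half turn about z gives the same grasp; the last joint's range is limited). The gripper opens to 87 mm and grips with 3 to 60 N. Pads are 19 mm wide; open, the fingers measure 117 mm over their backs; the gripper's body (75 mm by 190 mm) begins 51 mm behind the grasp point.
Start: joints at [1.051, 0.333, 0.04, 1.465, -0.013, 1.343, -0.059], TCP at [0.265, -0.593, 0.223] pointing down, gripper open.
Joint ranges: [-2.58, 2.58], [-0.38, 2.09], [-1.3, 1.39], [0.25, 2.4], [-1.5, 4.64], [0.08, 2.09], [-2.65, 2.65]. Speed limits (rad/s): [2.22, 2.22, 2.79, 2.79, 3.14, 3.14, 3.14].

## Interface

Orientations are given as a 3x3 rotation matrix whose columns are the frame's x, y, z axes.
In Python, from station import * gives the robot as it stands.
- The arm moves only by the tool step_arm, never from a script. Its argument "plan" is a list of rows, each an object with "travel": the shift along the tool's x, y, z normalised to -1 to 1, where 1 is 0.4 m, a list of three; "turn": the turn, a rotation vector about the tool's x, y, z normalised to -1 to 1, where 1 is pi rad, a list of three; "grip": the finger opening in mm, from 0 to 87. A call has 1 to 5 rows; each row is the pose to reach, as a shift and turn from the pose commanded when the call began, along the tool's axes at that moment, turning the shorter way round; what a row does not reach only later rows make up. A row lasts 1/10 s, in which the tool goes at most 50 mm and 8.59 degrees, less where a joint would pass 70% of its speed; a pose out of reach is approached as far as the arm can. A call with a number of a shift or a turn outside -1 to 1 is refused whole. A call with a gripper value outside its range is refused whole. The fingers move at their own pace and stop on an object; "grip_force" is the grip in N (left out, the last holds). Time passes only in rows, so rows that repeat a pose let the fingers close. It gives the time, the measured TCP pose, the force, the opening and the grip force at its end, in the units of the state.
- state(): the state, without advancing time (a new reading comes with each control period).
- grab_frame(name): name is "scene" or "top"; returns a dict with "frame" (480x640x3 uint8, blue, green, red), "fx", "fy", "cx", "cy" (pixels), "rvec" (rotation vector, rad) and "tvec" (3), from world to camera coordinates, as OpenCV has them. Camera axes: x right, y down, z forward; pixel columns grow to the right and rows downward; lengths in m; the calibration is good to about 2 mm. A picture is of the moment at which its call begins. There is no depth.
- hand_in(): hands the job in; it is judged then, once.
Trained networks look in a picture, given as the dict that the camera call returned (one of the last four; its "shot" number tells which), for a name from the list of things; names that differ only in an ending like _2 or _b are one class to them, and where a whole thing is asked for, a point or a joint stands for the part that bears it (a point fixed in the world has none). Each returns a list of dicts, best first, with "score" (0 to 1); they miss things now and then, are a little off and sometimes report something else, mostly with a low value. They report only what shows in the picture. A call takes as long as a camera call.
- outline_of(picture, target): "pixels" (480x640 bool, what is visible of it) and "bbox" ([centre column, centre row, width, height] in pixels, round what is visible of it).
The state is a dict: "clock": time; "q": joint angles; "dq": joint speeds; "joint_torque": joint torques, N m; "tcp_pos": TCP position; "tcp_rot": TCP orientation; "ft_force": force on the tool from outside, world axes, zero at the start; "wrist_torque": the same for the moment, N m; "grip_width": finger opening in m; "finger_force": force on a finger pad.
Only numpy, scipy, OpenCV 4.12 (cv2) and the standard library are available. Lean on these libraries where they do the work, as an engineer would, in place of code of your own. Each camera call takes 0.05 s, during which the arm holds its last target. There are 200 camera calls.

## Task

Baking is over, so shut up the biscuit chest: with your fingertips push both of its open pink drawers fully home and push the spotted lid over and down until it lies fully closed. Push steadily without slamming anything, and pick nothing up: leave the biscuits, the cutter and the other things standing about where they are.

Things in the scene. Friction and masses are not known exactly. Their poses are not given: they have to be found in the camera images.
- chest: Small cream wooden chest fixed to the table. Origin: centre of its underside; x points from drawer fronts to back, y to its left, z up. Lower part 150 mm deep (x -75 to +75), 220 wide, 52 high, with two pink drawers side by side (centres y = +-53.5 mm); on it an open biscuit compartment (x -62 to +75, full width), rim 85 mm above the table, lid hinged along its back rim. Yaw within 0.25 rad.
- drawer_left (a joint): Left (+y) drawer, in m: 0 = shut, grows as it slides out along the chest's -x; at most 0.080. Starts 0.025 to 0.060 open. It runs with about 1.5 N of friction and stays where it is left; at 0 it meets a firm stop.
- drawer_right (a joint): Right (-y) drawer, same as the left one; the two are opened by different amounts.
- drawer_left_front (a point): Centre of the outer face of the left drawer's pink front: a flat upright plate 12 mm thick, 105 wide, 46 high (3 to 49 mm above the table) with a painted dark spot and no handle. It moves with the drawer; shut, it is at x = -87 mm in the chest's frame, 25 mm in front of the compartment's wall above. Axes parallel to the chest's.
- drawer_right_front (a point): Same point on the right drawer's front.
- lid (a joint): Lid angle in rad: 0 = closed, flat on the rim; grows as it opens up and back (1.57 = upright, at most 1.7). Starts 1.2 to 1.4, leaning a little towards the robot. The hinge is stiff (about 0.33 N m friction): the lid stays wherever it is left and does not fall; about 3 N at its free edge swings it.
- lid_edge (a point): Middle of the lid's free edge, on its outer (spotted) face. The lid is a plain cream board with pink spots outside, 142 mm from hinge to free edge, 220 wide, 8 thick. Its outer face looks backwards, away from the robot, while the lid stands open, and is the top, 93 mm above the table, when closed.
- lid_hinge (a point): Middle of the hinge line, which runs along the chest's y at x = +75 mm, 85 mm above the table (chest's frame). It is on the lid's inner face; the outer face is 8 mm from it, square to the lid. Its own axes turn with the lid: -x points from the hinge to the free edge, z out of the outer face.
- biscuit_a: Loose round biscuit lying flat, 63 mm across its fluted edge, 18 mm thick; origin at the centre of its underside. Leave alone.
- biscuit_b: Another loose biscuit, same size; origin at the centre of its underside. Leave alone.
- cutter: Loose round steel biscuit cutter standing on end, 58 mm across, 45 mm tall; origin at the centre of its underside. The two biscuits and the cutter stand, in any order, one in front of the chest and one at each side of it. Leave alone.
- plate: White plate of biscuits, 240 mm across, about 52 mm tall with the biscuits, to the right of the chest; origin at the centre of its underside. Leave alone.
- sieve: Small steel sieve, bowl 130 mm across and 40 mm high, with a pink handle reaching 230 mm from the bowl's centre along its -x; to the left of the chest; origin at the centre of the bowl's underside. Leave alone.
- jar: Glass jar with a wooden lid, 76 mm across, 120 mm tall, standing left or right of the chest; origin at the centre of its underside. Leave alone.
- mug: Blue mug, 80 mm across without its handle, 85 mm tall, standing on the other side of the chest from the jar; origin at the centre of its underside. Leave alone.

How it is judged:
At the end, for the whole second after the job is handed in: Both drawers are within 4 mm of fully shut, the lid is within 0.04 rad (6 mm at its edge) of fully closed, and every other loose thing is within 30 mm of where it started (value of joint each of drawer_left, drawer_right below 0.004 m and value of joint lid below 0.04 rad and distance of each of biscuit_a, biscuit_b, cutter, plate, sieve, jar, mug from where it was at the start of the episode below 0.03 m); the robot touches nothing.
It fails at once if the lid is slammed (swings shut faster than 3 rad/s, about 0.4 m/s at its edge) (velocity of joint lid below -3 rad/s).
It fails at once if a drawer is slammed (slides in faster than 0.5 m/s) (velocity of joint any of drawer_left, drawer_right below -0.5 m/s).
It fails at once if one of the loose things is picked up (raised more than 12 mm off the table) (height (world z) of any of biscuit_a, biscuit_b, cutter, plate, sieve, jar, mug above 0.012 m).
It fails at once if one of the loose things is knocked over or shoved more than 30 mm (distance of any of biscuit_a, biscuit_b, cutter, plate, sieve, jar, mug from where it was at the start of the episode above 0.03 m or angle between any of biscuit_a, biscuit_b, cutter, plate, sieve, jar, mug's own z axis and vertical above 0.5 rad).
It also fails if it takes over 58 s, if anything falls off the work surface, if the arm or the gripper's body presses on something with over 40 N, if the wrist force passes 120 N, or if a joint passes its speed limit or range.

## Working session

There is one attempt and no reset: what is moved stays moved. The work goes in short steps, Python scripts to look and compute and a tool call to move; the robot and the scene stay as the last step left them, time stands still between calls to the robot, and variables do not carry over. Pictures are saved under pics/ and viewed, at most 10 in all, crops included, and the job is handed in when it is done.

Besides the shell and the picture viewer there is one more tool, called after "Request:" by a JSON object that holds its "op" and its "data", one argument or row to a line. step_arm: Moves the arm, as the interface text tells. Its arguments: {"type":"object","properties":{"plan":{"type":"array"},"grip_force":{"type":"number"}},"required":["plan"]}

```bash
mkdir -p pics; ls
python3 - <<'E'
from station import *
import cv2,numpy as np
s=state(); print(s['clock'],s['tcp_pos'],np.round(s['tcp_rot'],3),s['grip_width'])
ims=[]
for n in ("scene","top"):
    p=grab_frame(n); cv2.imwrite(f'pics/{n}0.png',p['frame'])
    R=cv2.Rodrigues(np.array(p['rvec']))[0]; print(n,p['fx'],p['cx'],p['cy'],'cam',-R.T@np.array(p['tvec']).ravel(),'fwd',R[2])
    for t in ("chest","drawer_left_front","drawer_right_front","lid","biscuit_a","cutter","jar","mug","plate","sieve"):
        print(t,[(round(o['score'],2),np.round(o['bbox']).astype(int).tolist()) for o in outline_of(p,t)[:3]])
E
```

```text
pics
0.0 [ 0.26531824 -0.59287333  0.22166731] [[ 0.913  0.409 -0.001]
 [ 0.409 -0.913  0.001]
 [-0.    -0.002 -1.   ]] 0.08700487022752962
scene 572.1171607788602 322.71698589508145 233.89458521029087 cam [ 1.50572164 -0.6435385   1.28464669] fwd [-0.58037605  0.37805792 -0.72127377]
chest [(0.77, [349, 258, 107, 104]), (0.38, [316, 255, 35, 36]), (0.27, [338, 234, 32, 29])]
drawer_left_front [(0.87, [338, 233, 29, 27])]
drawer_right_front [(0.74, [340, 235, 33, 26]), (0.62, [312, 255, 37, 34]), (0.33, [309, 231, 22, 16])]
lid [(0.63, [375, 249, 62, 83])]
biscuit_a [(0.72, [309, 232, 25, 20]), (0.44, [405, 242, 5, 16])]
cutter [(0.56, [313, 304, 24, 27])]
jar [(0.64, [209, 315, 34, 48])]
mug [(0.88, [450, 202, 33, 35])]
plate [(0.74, [342, 235, 32, 28]), (0.7, [148, 288, 93, 64]), (0.67, [416, 162, 50, 50])]
sieve [(0.94, [418, 164, 50, 49]), (0.57, [338, 234, 29, 26])]
top 442.83456132626 320.5295003103779 245.0808677036692 cam [ 0.46699303 -0.05511971  1.21942852] fwd [ 0.0863567   0.01654875 -0.99612683]
chest [(0.92, [294, 220, 103, 105])]
drawer_left_front [(0.56, [289, 258, 43, 31])]
drawer_right_front [(0.77, [328, 246, 34, 33])]
lid [(0.69, [292, 182, 88, 21]), (0.27, [151, 229, 50, 38])]
biscuit_a [(0.72, [311, 296, 23, 21]), (0.55, [237, 222, 28, 23]), (0.5, [328, 246, 34, 31])]
cutter [(0.52, [362, 200, 24, 22])]
jar [(0.94, [467, 230, 39, 31])]
mug [(0.94, [150, 231, 49, 35]), (0.43, [294, 220, 102, 105]), (0.28, [467, 232, 35, 31])]
plate [(0.92, [499, 310, 96, 88]), (0.72, [150, 230, 51, 39])]
sieve [(0.61, [142, 324, 49, 107])]
```

Run:
```python
import cv2
a=cv2.imread('pics/top0.png')[130:330,200:400]; b=cv2.imread('pics/scene0.png')[180:340,270:430]
cv2.imwrite('pics/c1.png',cv2.resize(a,(600,600),interpolation=cv2.INTER_CUBIC))
cv2.imwrite('pics/c2.png',cv2.resize(b,(600,600),interpolation=cv2.INTER_CUBIC))
```

```text
(no output)
```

View pics/c1.png

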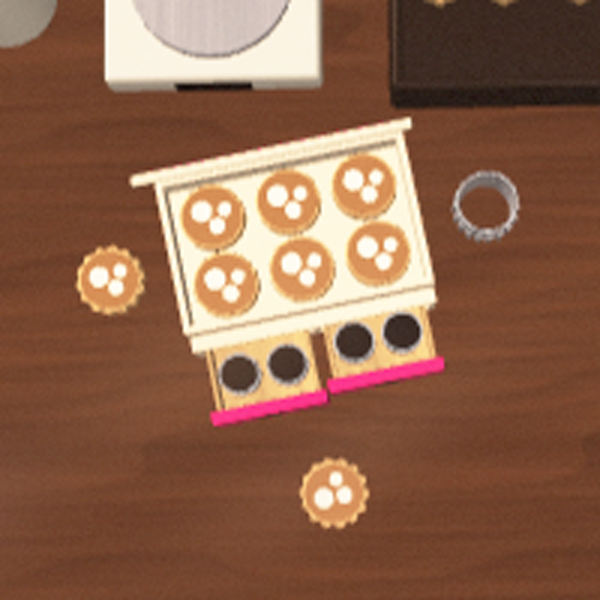

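View pics/c2.png

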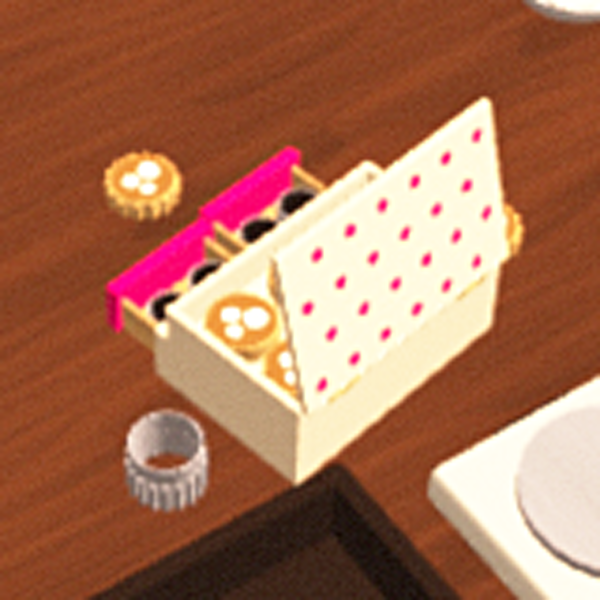

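View pics/top0.png

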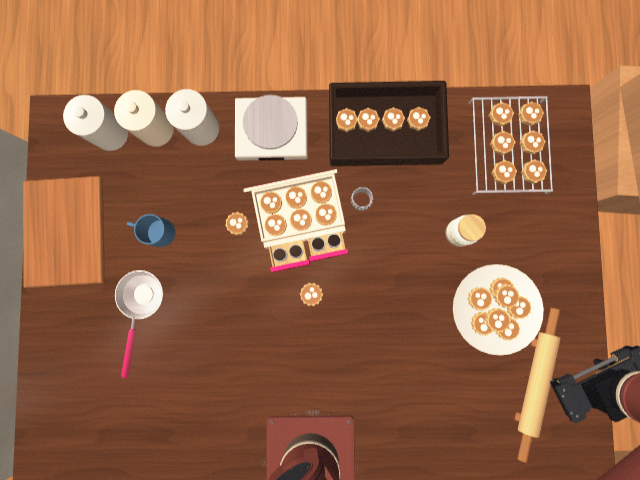

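The top view shows the chest at about (294,220) px, yawed slightly. Both drawers are out, with front corners near (271,271) and (347,251), and a biscuit sits in front at (311,296). The scene view shows the lid's outer spotted face clearly. I'll fit the pose from these corner points.

```bash
cat > h.py <<'E'
from station import *
import cv2,numpy as np
from scipy.optimize import least_squares
def proj(p,X): return cv2.projectPoints(np.array(X,float),np.array(p['rvec'],float),np.array(p['tvec'],float),np.array([[p['fx'],0,p['cx']],[0,p['fy'],p['cy']],[0,0,1.]]),None)[0].reshape(-1,2)
def unproj(p,uv,z):
    R=cv2.Rodrigues(np.array(p['rvec'],float))[0]; t=np.array(p['tvec'],float).ravel(); c=-R.T@t
    d=R.T@np.array([(uv[0]-p['cx'])/p['fx'],(uv[1]-p['cy'])/p['fy'],1]); return c+d*(z-c[2])/d[2]
def Rz(a): return np.array([[np.cos(a),-np.sin(a),0],[np.sin(a),np.cos(a),0],[0,0,1]])
def lidpt(a,r,y,h): # r from hinge, h out of outer face
    return [.075-r*np.cos(a)+h*np.sin(a)*1, y, .085+r*np.sin(a)+h*np.cos(a)]
def W(v,X): return np.atleast_2d(X)@Rz(v[2]).T+[v[0],v[1],0]
E
cat > fit.py <<'E'
from h import *
T=grab_frame('top');S=grab_frame('scene')
def model(v):
    a,dl,dr=v[3:]
    top=[[-.075,.11,.052],[-.075,-.11,.052],[-.087-dl,.106,.049],[-.087-dl,.001,.049],[-.087-dr,-.001,.049],[-.087-dr,-.106,.049],lidpt(a,.142,.11,0),lidpt(a,.142,-.11,.008)]
    sc=[lidpt(a,.142,.11,.008),lidpt(a,.142,-.11,.008),lidpt(a,0,-.11,.008),lidpt(a,0,.11,.008),[.075,-.11,0],[-.087-dr,-.106,.049],[-.087-dr,-.106,.003],[-.087-dl,.106,.049]]
    return W(v,top),W(v,sc)
t=np.array([[193,352],[437,304],[213,425],[327,402],[330,391],[443,369],[131,182],[411,120]])
s=np.array([[487,97],[273,258],[308,408],[500,255],[297,483],[107,287],[118,328],[292,150]])
t=(t+.5)/3-.5+[200,130]; s=(s+.5)/3.75-.5+[270,180]
def res(v):
    a,b=model(v); return np.vstack([proj(T,a)-t,proj(S,b)-s]).ravel()
r=least_squares(res,[.6,0,.2,1.3,.04,.04],loss='soft_l1')
print(np.round(r.x,4)); print(np.round(res(r.x).reshape(-1,2),1).tolist())
np.save('fit.npy',r.x); v=r.x
for n,X in dict(edge=lidpt(v[3],.142,0,.008),dl=[-.087-v[4],.0535,.026],dr=[-.087-v[5],-.0535,.026]).items(): print(n,W(v,X).round(4))
for o,uv,z in(('bf',(311,296),.018),('bl',(237,223),.018),('cut',(362,198),.04),('jar',(467,230),.12)): print(o,unproj(T,uv,z).round(3), (Rz(v[2]).T@(unproj(T,uv,z)-[v[0],v[1],0])).round(3))
E
python3 fit.py
```

```text
[0.6564 0.0223 0.1943 1.3294 0.051  0.0434]
[[-0.6, 1.4], [-0.7, 0.2], [-0.9, 0.1], [-0.1, -0.5], [-0.9, 0.2], [0.2, -0.6], [-0.7, 2.8], [-0.7, 0.1], [0.2, 1.5], [0.2, 1.1], [-1.1, 2.9], [1.3, 0.6], [-1.2, 0.8], [-0.5, 0.9], [-2.9, 0.3], [-0.7, -0.3]]
edge [[0.7043 0.0317 0.2248]]
dl [[0.5107 0.0481 0.026 ]]
dr [[ 0.5388 -0.0554  0.026 ]]
bf [ 0.434 -0.008  0.018] [-0.224  0.014  0.018]
bl [0.635 0.193 0.018] [0.012 0.172 0.018]
cut [ 0.695 -0.149  0.04 ] [ 0.005 -0.175  0.04 ]
jar [ 0.594 -0.401  0.12 ] [-0.143 -0.404  0.12 ]
```

```bash
cat > go.py <<'E'
from h import *
import sys
from scipy.spatial.transform import Rotation as Ro
# usage: go.py x y z ...  (TCP targets in chest frame) -> travel/turn numbers
v=np.load('fit.npy'); s=state(); R=np.array(s['tcp_rot']); a=v[2]
Rt=Rz(a)@np.diag([1,-1,-1.])
print('chest-frame tcp',(Rz(a).T@(np.array(s['tcp_pos'])-[v[0],v[1],0])).round(4),'F',np.round(s['ft_force'],1),s['clock'],s['grip_width'])
print('turn',(Ro.from_matrix(R.T@Rt).as_rotvec()/np.pi).round(4))
A=list(map(float,sys.argv[1:]))
for i in range(0,len(A),3): print('travel',(R.T@(W(v,A[i:i+3])[0]-s['tcp_pos'])/.4).round(3))
E
python3 go.py -.165 0 .25
```

```text
chest-frame tcp [-0.5025 -0.5285  0.2225] F [-1.4 -0.1  0. ] 1.2 0.08709182740193984
turn [-0.     -0.      0.0721]
travel [ 1.119 -1.098 -0.069]
```

Request:
{"op": "step_arm", "data": {
  "plan": [
    {"travel": [0.7,-0.68,-0.12],"turn": [0,0,0.07],"grip": 87},
    {"travel": [0.7,-0.68,-0.12],"turn": [0,0,0.07],"grip": 87},
    {"travel": [0.7,-0.68,-0.12],"turn": [0,0,0.07],"grip": 87},
    {"travel": [0.7,-0.68,-0.12],"turn": [0,0,0.07],"grip": 87},
    {"travel": [0.7,-0.68,-0.12],"turn": [0,0,0.07],"grip": 87}
  ]
}}

```text
clock: 1.7
tcp_pos: [0.3578, -0.3609, 0.2535]
tcp_rot: [[0.98, 0.199, 0.0], [0.199, -0.98, -0.001], [0.0, 0.001, -1.0]]
ft_force: [0.9, 0.1, 0.0]
grip_width: 0.0869
finger_force: 0.0
```

```bash
python3 go.py -.165 0 .25
```

```text
chest-frame tcp [-0.367  -0.3183  0.2535] F [0.9 0.1 0. ] 1.7 0.08692557186358536
turn [ 0.0002 -0.0001  0.0021]
travel [ 0.51  -0.792  0.008]
```

Request:
{"op": "step_arm", "data": {
  "plan": [
    {"travel": [0.51,-0.79,0.0],"turn": [0,0,0],"grip": 87},
    {"travel": [0.51,-0.79,0.0],"turn": [0,0,0],"grip": 87},
    {"travel": [0.51,-0.79,0.0],"turn": [0,0,0],"grip": 87},
    {"travel": [0.51,-0.79,0.0],"turn": [0,0,0],"grip": 87},
    {"travel": [0.51,-0.79,0.0],"turn": [0,0,0],"grip": 87}
  ]
}}

```text
clock: 2.2
tcp_pos: [0.4487, -0.128, 0.2535]
tcp_rot: [[0.98, 0.199, 0.001], [0.199, -0.98, -0.001], [0.001, 0.001, -1.0]]
ft_force: [0.6, -0.9, -0.3]
grip_width: 0.0873
finger_force: 0.0
```

```bash
python3 go.py -.165 0 .25
```

```text
chest-frame tcp [-0.2329 -0.1073  0.2535] F [ 0.6 -0.9 -0.3] 2.2 0.08727293013677928
turn [ 0.0002 -0.0002  0.002 ]
travel [ 0.171 -0.267  0.009]
```

Request:
{"op": "step_arm", "data": {
  "plan": [
    {"travel": [0.17,-0.267,0.0],"turn": [0,0,0],"grip": 87},
    {"travel": [0.17,-0.267,0.0],"turn": [0,0,0],"grip": 87},
    {"travel": [0.17,-0.267,0.0],"turn": [0,0,0],"grip": 87},
    {"travel": [0.17,-0.267,0.12],"turn": [0,0,0],"grip": 87},
    {"travel": [0.17,-0.267,0.24],"turn": [0,0,0],"grip": 87}
  ]
}}

```text
clock: 2.7
tcp_pos: [0.495, -0.0105, 0.1572]
tcp_rot: [[0.979, 0.202, 0.004], [0.202, -0.979, -0.0], [0.004, 0.001, -1.0]]
ft_force: [0.9, -0.8, -1.7]
grip_width: 0.0869
finger_force: 0.0
```

Request:
{"op": "step_arm", "data": {
  "plan": [
    {"travel": [0,0,0.1],"turn": [0,0,0],"grip": 87},
    {"travel": [0,0,0.2],"turn": [0,0,0],"grip": 87},
    {"travel": [0,0,0.25],"turn": [0,0,0],"grip": 87},
    {"travel": [0,0,0.25],"turn": [0,0,0],"grip": 87}
  ]
}}

```text
clock: 3.1
tcp_pos: [0.4914, -0.0116, 0.0544]
tcp_rot: [[0.98, 0.2, -0.005], [0.2, -0.98, 0.001], [-0.005, -0.002, -1.0]]
ft_force: [0.2, -0.4, -0.2]
grip_width: 0.087
finger_force: 0.0
```

```bash
python3 go.py -.165 0 .033 -.098 0 .033
python3 - <<'E'
from h import *
T=grab_frame('top')['frame'][150:330,220:380];S=grab_frame('scene')['frame'][150:330,270:430]
cv2.imwrite('pics/d1.png',cv2.resize(np.hstack([T,S]),(800,450),interpolation=cv2.INTER_CUBIC))
E
```

```text
chest-frame tcp [-0.1685 -0.0014  0.0544] F [ 0.2 -0.4 -0.2] 3.1 0.08697294279620378
turn [-0.0005  0.0016  0.0022]
travel [ 0.009 -0.003  0.054]
travel [ 0.177 -0.002  0.053]
```

View pics/d1.png

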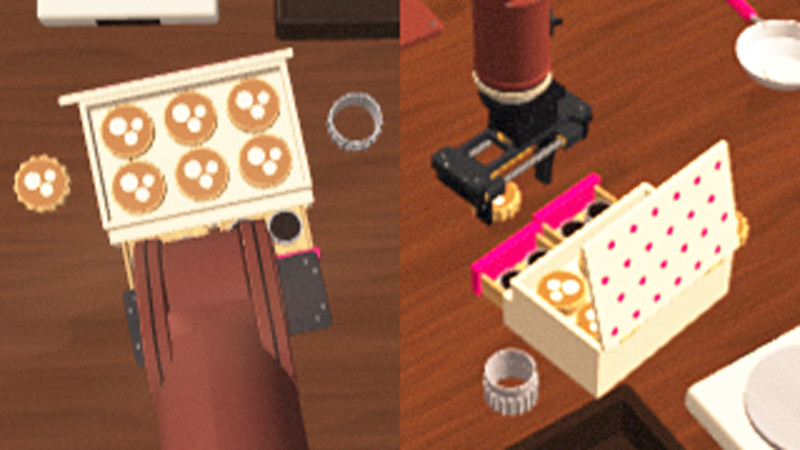

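The gripper stands in front of both drawers, with the fingers clear of the front biscuit. Next I'll lower it and push steadily.

Request:
{"op": "step_arm", "data": {
  "plan": [
    {"travel": [0,0,0.03],"turn": [0,0,0],"grip": 87},
    {"travel": [0,0,0.054],"turn": [0,0,0],"grip": 87},
    {"travel": [0.03,0,0.054],"turn": [0,0,0],"grip": 87},
    {"travel": [0.06,0,0.054],"turn": [0,0,0],"grip": 87},
    {"travel": [0.08,0,0.054],"turn": [0,0,0],"grip": 87}
  ]
}}

```text
clock: 3.7
tcp_pos: [0.5258, -0.0053, 0.0354]
tcp_rot: [[0.98, 0.199, -0.001], [0.199, -0.98, -0.0], [-0.001, 0.0, -1.0]]
ft_force: [-4.0, -1.1, 1.6]
grip_width: 0.087
finger_force: 2.0
```

```bash
python3 go.py -.098 0 .033
```

```text
chest-frame tcp [-0.1335 -0.0018  0.0354] F [-4.  -1.1  1.6] 3.7 0.08695845826896473
turn [0.     0.0003 0.0021]
travel [ 0.089 -0.004  0.006]
```

Contact made, with force as expected (about 4 N).

Request:
{"op": "step_arm", "data": {
  "plan": [
    {"travel": [0.02,0,0.003],"turn": [0,0,0],"grip": 87},
    {"travel": [0.04,0,0.005],"turn": [0,0,0],"grip": 87},
    {"travel": [0.06,0,0.005],"turn": [0,0,0],"grip": 87},
    {"travel": [0.075,0,0.005],"turn": [0,0,0],"grip": 87},
    {"travel": [0.08,0,0.005],"turn": [0,0,0],"grip": 87}
  ]
}}

```text
clock: 4.2
tcp_pos: [0.5571, 0.0012, 0.0335]
tcp_rot: [[0.98, 0.2, 0.0], [0.2, -0.98, 0.0], [0.0, -0.0, -1.0]]
ft_force: [-2.9, -0.5, 2.4]
grip_width: 0.0872
finger_force: 1.6
```

Request:
{"op": "step_arm", "data": {
  "plan": [
    {"travel": [0.005,0,0],"turn": [0,0,0],"grip": 87},
    {"travel": [0.01,0,0],"turn": [0,0,0],"grip": 87}
  ]
}}

```text
clock: 4.4
tcp_pos: [0.5602, 0.0019, 0.0335]
tcp_rot: [[0.98, 0.199, -0.0], [0.199, -0.98, -0.0], [-0.0, -0.0, -1.0]]
ft_force: [-2.5, -1.2, 0.3]
grip_width: 0.0869
finger_force: 1.6
```

```bash
python3 go.py -.098 0 .033
```

```text
chest-frame tcp [-0.0984 -0.0014  0.0335] F [-2.5 -1.2  0.3] 4.4 0.08692116437590411
turn [-0.      0.0001  0.0021]
travel [ 0.001 -0.004  0.001]
```

Request:
{"op": "step_arm", "data": {
  "plan": [
    {"travel": [0.003,0,0],"turn": [0,0,0],"grip": 87},
    {"travel": [0.006,0,0],"turn": [0,0,0],"grip": 87}
  ]
}}

```text
clock: 4.6
tcp_pos: [0.5625, 0.0023, 0.0335]
tcp_rot: [[0.98, 0.199, -0.0], [0.199, -0.98, -0.0], [-0.0, 0.0, -1.0]]
ft_force: [-3.7, -1.1, 0.4]
grip_width: 0.087
finger_force: 1.6
```

Request:
{"op": "step_arm", "data": {
  "plan": [
    {"travel": [0.003,0,0],"turn": [0,0,0],"grip": 87},
    {"travel": [0.006,0,0],"turn": [0,0,0],"grip": 87}
  ]
}}

```text
clock: 4.8
tcp_pos: [0.5634, 0.0025, 0.0333]
tcp_rot: [[0.98, 0.199, -0.003], [0.199, -0.98, -0.001], [-0.003, 0.0, -1.0]]
ft_force: [-13.5, -1.1, 9.6]
grip_width: 0.0867
finger_force: 6.8
```

Request:
{"op": "step_arm", "data": {
  "plan": [
    {"travel": [0.003,0,0],"turn": [0,0,0],"grip": 87},
    {"travel": [0.006,0,0],"turn": [0,0,0],"grip": 87}
  ]
}}

```text
clock: 5.0
tcp_pos: [0.5636, 0.0025, 0.0332]
tcp_rot: [[0.98, 0.198, -0.008], [0.198, -0.98, -0.002], [-0.008, 0.0, -1.0]]
ft_force: [-23.6, -2.0, 18.9]
grip_width: 0.0873
finger_force: 11.8
```

Firm stop reached. Back off, rise and shut the fingers.

Request:
{"op": "step_arm", "data": {
  "plan": [
    {"travel": [-0.05,0,0],"turn": [0,0,0],"grip": 87},
    {"travel": [-0.06,0,-0.1],"turn": [0,0,0],"grip": 60},
    {"travel": [-0.06,0,-0.22],"turn": [0,0,0],"grip": 0},
    {"travel": [-0.06,0,-0.34],"turn": [0,0,0],"grip": 0},
    {"travel": [-0.06,0,-0.46],"turn": [0,0,0],"grip": 0}
  ]
}}

```text
clock: 5.5
tcp_pos: [0.5442, -0.0009, 0.22]
tcp_rot: [[0.98, 0.2, 0.002], [0.2, -0.98, 0.0], [0.002, 0.0, -1.0]]
ft_force: [0.9, 0.2, 0.4]
grip_width: 0.0628
finger_force: 0.0
```

Request:
{"op": "step_arm", "data": {
  "plan": [
    {"travel": [0,0,-0.1],"turn": [0,0,0],"grip": 0},
    {"travel": [0,0,-0.24],"turn": [0,0,0],"grip": 0},
    {"travel": [0,0,-0.24],"turn": [0,0,0],"grip": 0}
  ]
}}

```text
clock: 5.8
tcp_pos: [0.5465, -0.0006, 0.3204]
tcp_rot: [[0.98, 0.2, 0.011], [0.2, -0.98, -0.0], [0.011, 0.002, -1.0]]
ft_force: [1.1, 0.9, -0.6]
grip_width: 0.039
finger_force: 0.0
```

```bash
python3 go.py .12 0 .3
python3 - <<'E'
from h import *
T=grab_frame('top')['frame'][150:330,220:380];S=grab_frame('scene')['frame'][150:330,270:430]
cv2.imwrite('pics/d2.png',cv2.resize(np.hstack([T,S]),(800,450),interpolation=cv2.INTER_CUBIC))
E
```

```text
chest-frame tcp [-0.1122 -0.0012  0.3204] F [ 1.1  0.9 -0.6] 5.8 0.0390132332364904
turn [ 0.0007 -0.0034  0.0023]
travel [0.58  0.001 0.057]
```

View pics/d2.png

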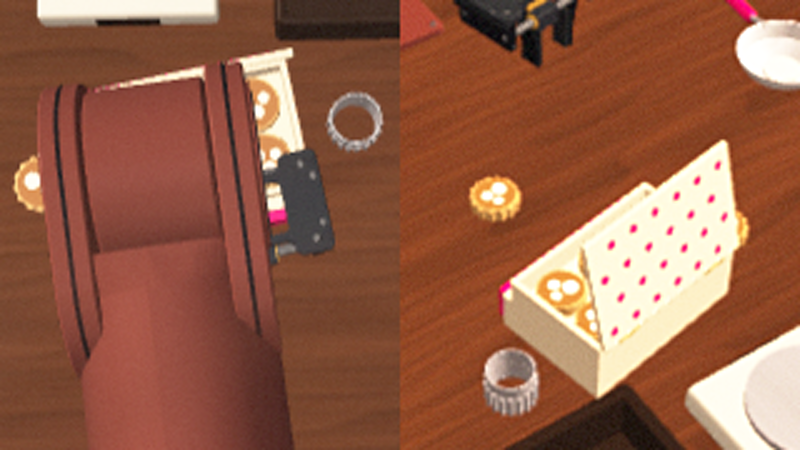

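Both drawers are shut and the biscuit and cutter haven't moved. Now over the lid.

Request:
{"op": "step_arm", "data": {
  "plan": [
    {"travel": [0.59,0,0],"turn": [0,0,0],"grip": 0},
    {"travel": [0.59,0,0],"turn": [0,0,0],"grip": 0},
    {"travel": [0.59,0,0],"turn": [0,0,0],"grip": 0},
    {"travel": [0.59,0,0],"turn": [0,0,0],"grip": 0},
    {"travel": [0.59,0,0],"turn": [0,0,0],"grip": 0}
  ]
}}

```text
clock: 6.4
tcp_pos: [0.777, 0.0464, 0.3095]
tcp_rot: [[0.98, 0.2, -0.003], [0.2, -0.98, -0.0], [-0.003, -0.001, -1.0]]
ft_force: [0.6, -0.5, 0.2]
grip_width: 0.001
finger_force: 0.0
```

Request:
{"op": "step_arm", "data": {
  "plan": [
    {"travel": [0,0,0.06],"turn": [0,0,0],"grip": 0},
    {"travel": [0,0,0.16],"turn": [0,0,0],"grip": 0},
    {"travel": [0,0,0.26],"turn": [0,0,0],"grip": 0},
    {"travel": [0,0,0.29],"turn": [0,0,0],"grip": 0},
    {"travel": [0,0,0.29],"turn": [0,0,0],"grip": 0}
  ]
}}

```text
clock: 6.9
tcp_pos: [0.7737, 0.0454, 0.194]
tcp_rot: [[0.98, 0.2, -0.005], [0.2, -0.98, -0.0], [-0.005, -0.001, -1.0]]
ft_force: [-0.7, -0.7, -0.7]
grip_width: 0.0002
finger_force: 0.0
```

```bash
cat > arc.py <<'E'
from h import *
import subprocess,sys
v=np.load('fit.npy'); L=[]
for a in map(float,sys.argv[1:]):
    p=lidpt(a,.12,0,.008); L+=[str(p[0]+.0095),'0',str(p[2])]
subprocess.run(['python3','go.py']+L)
E
python3 arc.py 1.3294 1.2 1.1 1.0 .9 .8 .7 .6
```

```text
chest-frame tcp [1.195e-01 1.000e-04 1.940e-01] F [-0.7 -0.7 -0.7] 6.9 0.00016799783735169327
turn [-0.0002  0.0017  0.0022]
travel [-0.14  -0.001 -0.023]
travel [-0.178 -0.001 -0.013]
travel [-0.206 -0.001 -0.003]
travel [-0.233 -0.001  0.011]
travel [-0.258 -0.002  0.026]
travel [-0.282 -0.002  0.045]
travel [-0.304 -0.002  0.066]
travel [-0.323 -0.002  0.088]
```

Request:
{"op": "step_arm", "data": {
  "plan": [
    {"travel": [-0.07,0,-0.02],"turn": [0,0,0],"grip": 0},
    {"travel": [-0.12,0,-0.02],"turn": [0,0,0],"grip": 0},
    {"travel": [-0.15,0,-0.02],"turn": [0,0,0],"grip": 0},
    {"travel": [-0.178,0,-0.013],"turn": [0,0,0],"grip": 0},
    {"travel": [-0.206,0,-0.003],"turn": [0,0,0],"grip": 0}
  ]
}}

```text
clock: 7.4
tcp_pos: [0.6957, 0.0297, 0.2023]
tcp_rot: [[0.98, 0.2, 0.006], [0.2, -0.98, 0.001], [0.006, 0.001, -1.0]]
ft_force: [1.7, 0.6, 0.5]
grip_width: 0.0002
finger_force: 1.1
```

```bash
python3 arc.py 1.1 1.0 .9 .8 .7 .6 .5
python3 - <<'E'
from h import *
S=grab_frame('scene')['frame'][150:330,270:430]
cv2.imwrite('pics/d3.png',cv2.resize(S,(480,540),interpolation=cv2.INTER_CUBIC))
E
```

```text
chest-frame tcp [ 0.0399 -0.0003  0.2023] F [1.7 0.6 0.5] 7.4 0.00023699985931410056
turn [ 0.0002 -0.0019  0.0021]
travel [-0.007 -0.001  0.017]
travel [-0.034 -0.001  0.03 ]
travel [-0.06  -0.001  0.045]
travel [-0.084 -0.001  0.064]
travel [-0.106 -0.002  0.084]
travel [-0.125 -0.002  0.107]
travel [-0.143 -0.002  0.131]
```

View pics/d3.png

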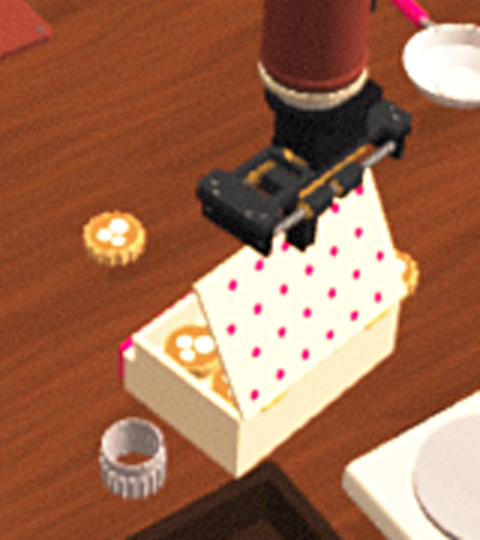

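The fingertip is behind the lid near its free edge, and the lid is already swinging forward. I'll continue the arc.

Request:
{"op": "step_arm", "data": {
  "plan": [
    {"travel": [-0.03,0,0.028],"turn": [0,0,0],"grip": 0},
    {"travel": [-0.055,0,0.043],"turn": [0,0,0],"grip": 0},
    {"travel": [-0.08,0,0.06],"turn": [0,0,0],"grip": 0},
    {"travel": [-0.1,0,0.08],"turn": [0,0,0],"grip": 0},
    {"travel": [-0.12,0,0.102],"turn": [0,0,0],"grip": 0}
  ]
}}

```text
clock: 7.95
tcp_pos: [0.6488, 0.0202, 0.1605]
tcp_rot: [[0.98, 0.2, 0.005], [0.2, -0.98, 0.0], [0.005, 0.001, -1.0]]
ft_force: [1.5, 0.6, 0.3]
grip_width: 0.0001
finger_force: 0.8
```

```bash
python3 arc.py .6 .5 .4 .3 .2 .1 0 -.05
```

```text
chest-frame tcp [-0.0079 -0.0006  0.1605] F [1.5 0.6 0.3] 7.95 0.00011934489282478292
turn [ 0.0002 -0.0014  0.0022]
travel [-0.005 -0.001  0.003]
travel [-0.023 -0.002  0.027]
travel [-0.038 -0.002  0.053]
travel [-0.05  -0.002  0.081]
travel [-0.06  -0.002  0.109]
travel [-0.066 -0.002  0.139]
travel [-0.07  -0.002  0.169]
travel [-0.071 -0.002  0.184]
```

Request:
{"op": "step_arm", "data": {
  "plan": [
    {"travel": [-0.023,0,0.025],"turn": [0,0,0],"grip": 0},
    {"travel": [-0.038,0,0.05],"turn": [0,0,0],"grip": 0},
    {"travel": [-0.05,0,0.078],"turn": [0,0,0],"grip": 0},
    {"travel": [-0.06,0,0.106],"turn": [0,0,0],"grip": 0},
    {"travel": [-0.065,0,0.135],"turn": [0,0,0],"grip": 0}
  ]
}}

```text
clock: 8.45
tcp_pos: [0.6217, 0.0144, 0.1033]
tcp_rot: [[0.98, 0.2, 0.0], [0.2, -0.98, -0.0], [0.0, 0.0, -1.0]]
ft_force: [0.7, 0.9, 2.2]
grip_width: 0.0008
finger_force: 0.6
```

```bash
python3 arc.py .1 0
```

```text
chest-frame tcp [-0.0356 -0.001   0.1033] F [0.7 0.9 2.2] 8.45 0.0008351572931618048
turn [ 0.     -0.      0.0021]
travel [ 0.004 -0.002 -0.004]
travel [ 0.    -0.002  0.026]
```

Request:
{"op": "step_arm", "data": {
  "plan": [
    {"travel": [0,0,0.008],"turn": [0,0,0],"grip": 0},
    {"travel": [0,0,0.016],"turn": [0,0,0],"grip": 0},
    {"travel": [0,0,0.022],"turn": [0,0,0],"grip": 0}
  ]
}}

```text
clock: 8.75
tcp_pos: [0.6218, 0.0144, 0.0948]
tcp_rot: [[0.98, 0.2, -0.0], [0.2, -0.98, 0.0], [-0.0, -0.0, -1.0]]
ft_force: [-1.0, -0.0, 0.9]
grip_width: 0.0003
finger_force: 0.6
```

Request:
{"op": "step_arm", "data": {
  "plan": [
    {"travel": [0,0,0.004],"turn": [0,0,0],"grip": 0},
    {"travel": [0,0,0.008],"turn": [0,0,0],"grip": 0}
  ]
}}

```text
clock: 8.95
tcp_pos: [0.622, 0.0144, 0.0933]
tcp_rot: [[0.98, 0.199, 0.0], [0.199, -0.98, -0.0], [0.0, 0.0, -1.0]]
ft_force: [-10.1, -0.9, 23.2]
grip_width: 0.0004
finger_force: 11.6
```

The lid is on its stop, 93 mm up and pressing firmly. Retreat and check.

Request:
{"op": "step_arm", "data": {
  "plan": [
    {"travel": [0,0,-0.06],"turn": [0,0,0],"grip": 0},
    {"travel": [0,0,-0.18],"turn": [0,0,0],"grip": 0},
    {"travel": [0,0,-0.3],"turn": [0,0,0],"grip": 0},
    {"travel": [-0.1,0,-0.42],"turn": [0,0,0],"grip": 0},
    {"travel": [-0.2,0,-0.5],"turn": [0,0,0],"grip": 0}
  ]
}}

```text
clock: 9.45
tcp_pos: [0.5537, 0.001, 0.2852]
tcp_rot: [[0.98, 0.201, 0.002], [0.201, -0.98, 0.001], [0.002, -0.001, -1.0]]
ft_force: [0.4, -1.3, 0.5]
grip_width: 0.0005
finger_force: 0.0
```

Request:
{"op": "step_arm", "data": {
  "plan": [
    {"travel": [-0.12,0.12,0],"turn": [0,0,0],"grip": 0},
    {"travel": [-0.18,0.24,0],"turn": [0,0,0],"grip": 0},
    {"travel": [-0.2,0.36,0],"turn": [0,0,0],"grip": 0},
    {"travel": [-0.2,0.48,0],"turn": [0,0,0],"grip": 0},
    {"travel": [-0.2,0.6,0],"turn": [0,0,0],"grip": 0}
  ]
}}

```text
clock: 9.95
tcp_pos: [0.52, -0.2392, 0.284]
tcp_rot: [[0.98, 0.199, 0.001], [0.199, -0.98, -0.002], [0.001, 0.002, -1.0]]
ft_force: [0.7, 1.3, 0.2]
grip_width: 0.001
finger_force: 0.0
```

Run:
```python
from h import *
v=np.load('fit.npy')
P={}
for n,x in(('top',220),('scene',270)):
    p=grab_frame(n); f=p['frame'].copy()
    f=cv2.resize(f[150:330,x:x+160],None,fx=2.5,fy=2.5,interpolation=cv2.INTER_CUBIC)
    X=[[-.087,.106,.049],[-.087,-.106,.049]]+[lidpt(0,.142,y,.008) for y in(.11,-.11)]
    for q in proj(p,W(v,X)): cv2.circle(f,tuple(int(k) for k in (q-[x,150]+.5)*2.5),3,(255,0,0),1)
    P[n]=f
cv2.imwrite('pics/d4.png',np.hstack([P['top'],P['scene']]))
```

```text
(no output)
```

View pics/d4.png

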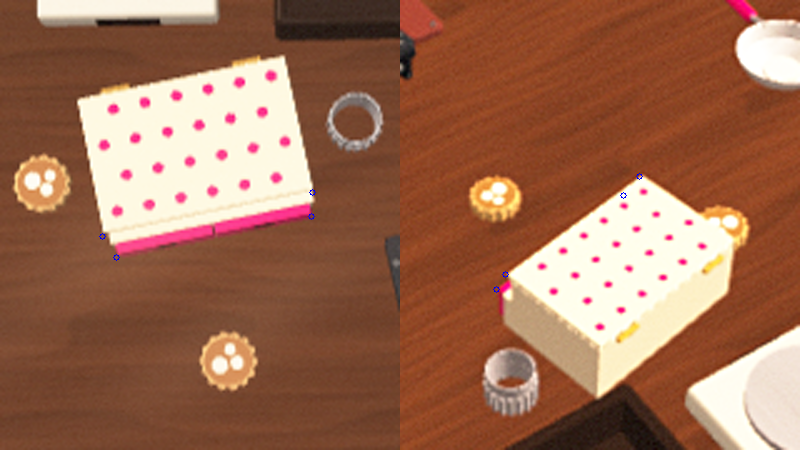

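The lid lies flat on the rim, and the two drawer fronts are in line at the shut position. The biscuits and cutter are where they were, and the arm is clear.

```bash
python3 -c "
from station import *
print(hand_in())"
```

```text
the job is handed in; nothing more can be done
None
```

I pushed both drawers to their stops and pressed the lid flat on the rim. The last pictures show the chest shut and the biscuits and cutter unmoved; I handed the job in at about 10 s, but no verdict came back.

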